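# Pack an engraved order into a divided crate

## Robot

A 7-joint arm with a two-finger parallel gripper is mounted at the origin on the work surface. World frame = base frame: x ahead of the robot, y to its left, z up, the work surface at z = 0. Lengths are in mm, angles in rad, forces in N, time in s.
With the tool pointing down it reaches from about 400 to 875 mm from the base axis. Payload 4.4 kg.
Tool frame: the origin (TCP) lies between the finger pads, 19 mm behind the fingertips; this is the grasp point; z points along the fingers, x is the direction in which the jaws open and shut, and the axes are right-handed (so a half turn about z gives the same grasp; the last joint's range is limited). The gripper opens to 85 mm and grips with 20 to 120 N. Pads are 22 mm wide; open, the fingers measure 114 mm over their backs; the gripper's body (76 mm by 85 mm) begins 54 mm behind the grasp point. The pads swing forward as they close: fully open they stand 13 mm farther back than shut.
Start: joints at [-1.408, 0.628, 0.038, 1.517, -0.027, 0.996, -0.02], TCP at [147.401, 633.08, 250.013] pointing down, gripper open.
Joint ranges: [-3.06, 3.06], [-0.37, 2.12], [-1.25, 1.32], [0.18, 2.47], [-1.1, 4.24], [0.23, 1.98], [-2.94, 2.94]. Speed limits (rad/s): [2.57, 2.57, 3.14, 3.14, 3.14, 3.14, 3.14].

## Interface

Orientations are given as [roll, pitch, yaw] about the fixed x, y, z axes, in that order (R = Rz(yaw) Ry(pitch) Rx(roll)).
In Python, from cell import ctrl gives the robot as it stands.
- The arm moves only by the shell command python3 -m creep 'ROWS'. ROWS is JSON, a list of rows, each an object with "hand": the opening, from 0 (shut) to 1 (fully open); "travel": the shift along the tool's x, y, z in cm, a list of three; "angular": the turn, a rotation vector about the tool's x, y, z in degrees, a list of three. In form: [{"hand": hand, "travel": [tx, ty, tz], "angular": [rx, ry, rz]}, ...]. A call has 1 to 20 rows; each row is the pose to reach, as a shift and turn from the pose measured when the call began, along the tool's axes at that moment; what a row does not reach only later rows make up. A row lasts 1/10 s, in which the tool goes at most 50 mm and 8.59 degrees, less where a joint would pass 70% of its speed; a pose out of reach is approached as far as the arm can. A call with a gripper value outside its range is refused whole. The fingers move at their own pace and stop on an object; the grip force is fixed at half the most. Time passes only in rows, so rows that repeat a pose let the fingers close. It gives the time, the measured TCP pose, the force and the opening at its end, in the units of the state.
- ctrl.read_state(): the state, without advancing time (a new reading comes with each control period).
- ctrl.get_image(name): name is "side" or "top"; returns a dict with "frame" (480x640x3 uint8, red, green, blue), "fx", "fy", "cx", "cy" (pixels), "origin" and "orientation" of the camera in the world. Camera axes: x right, y down, z forward; pixel columns grow to the right and rows downward; lengths in mm; the calibration is good to about 2 mm. A picture is of the moment at which its call begins. There is no depth.
- ctrl.finish_job(): hands the job in, once; it reports no verdict.
Trained networks look in the newest picture that a camera, given by its name, has taken for a name from the list of things; names that differ only in an ending like _2 or _b are one class to them, and where a whole thing is asked for, a point or a joint stands for the part that bears it (a point fixed in the world has none). Each returns a list of dicts, best first, with "confidence" (0 to 1); they miss things now and then, are a little off and sometimes report something else, mostly with a low value. They report only what shows in the picture. A call takes as long as a camera call. They do not tell look-alikes from the thing itself.
- ctrl.regions_of(camera, thing): "region" (480x640 bool, what is visible of it).
- ctrl.spot_point(camera, thing): "at" ([x, y, z] in mm, in world coordinates, good to about 4 mm: a listed point, or the origin of a listed thing).
The state is a dict: "clock": time; "qpos": joint angles; "qd": joint speeds; "tau": joint torques, N m; "eef_pos": TCP position; "tool_rot": TCP orientation; "force": force on the tool from outside, world axes, zero at the start; "torque": the same for the moment, N m; "width": finger opening in mm.
Only numpy, scipy, OpenCV 4.12 (cv2) and the standard library are available. Lean on these libraries where they do the work, as an engineer would, in place of code of your own. Each camera call takes 0.05 s, during which the arm holds its last target. There are 200 camera calls.

## Task

Pack the engraved order into the divided wooden crate: lift the loop-capped flask up and off its hook, and take the tall canister and the squat tin from the gridded aluminium plate. Stand each of the three upright on the crate floor in an empty cell of its own, setting it down gently rather than dropping it. Never let one fall over, do not push the crate about, and leave the canister that is already packed, and the mouse, jaw and gauge on the bench, where they are.

Things in the scene. Friction and masses are not known exactly. Their poses are not given: they have to be found in the camera images.
- crate: Loose plywood crate, 1.5 kg, 168 x 168 mm, 50 mm high, open on top, at any yaw. Walls and two crossing dividers are 8 mm thick, all 50 mm high: four cells 72 x 72 mm inside, centred at x, y = +-40 mm. Floor 8 mm thick. Origin: centre of underside; x, y square to the walls, z up. All items stand taller than its walls; fingers closing along a diagonal have most room between neighbours.
- packed_cell (a point): Point on the crate floor at the centre of the one cell that is already taken, at x = y = +40 mm in the crate's frame, 8 mm above its underside.
- packed: Aluminium canister already standing in the crate, same as the other canister: 48 mm diameter, 115 mm high. Stays there. Origin: centre of its base, z up.
- canister: Tall plain aluminium canister standing on the plate: a straight cylinder 48 mm in diameter, 115 mm high, about 0.15 kg. Origin: centre of its base, z up.
- tin: Squat plain aluminium tin standing on the plate: a straight cylinder 54 mm in diameter, 88 mm high, about 0.16 kg. Origin: centre of its base, z up. The canister and the tin may stand at either end of the plate.
- flask: Steel flask, 0.24 kg, hanging by its loop, base 33 mm above the bench. Body 44 mm diameter, 100 mm high; black cap, 38 mm diameter, from 100 to 118 mm; on it a rigid steel strap loop from 118 to 166 mm, 40 mm wide outside along the flask's y, strap 4 mm thick and 20 mm deep along x; opening 44 mm high, 32 mm wide. Origin: centre of the base, z up. As it hangs its y is the stand's y.
- flask_loop (a point): Point on the flask's axis amid the loop, 145 mm above the flask's base: a good height for the TCP with the fingers closing along the flask's y on the outside of the loop's two legs, 40 mm apart over their outsides. Carried fast by the loop, the flask tilts in the grip: carry it slowly (about 0.15 m/s) with a firm grip (80 N).
- stand: Hook stand fixed to the bench. Origin on the bench, about below the hanging flask. Grey base 150 x 110 x 10 mm, post (14 mm) at x = +90 mm, rod of 8 mm diameter from its top to -x (towards the robot) through the loop; its end, at x = -16 to -26 mm, turns up to 12 mm above the rod's top. Lift the flask 15 to 30 mm, then draw it 50 mm or more along the stand's -x to clear the rod.
- hook_rest (a point): Top of the hook's horizontal rod under the loop, 195 mm above the bench.
- pallet: Aluminium plate of the engraver with a black gridded face, fixed flat on the bench, 240 x 150 mm and 6 mm thick; canister and tin stand on it about 60 mm either side of its centre along its x. Origin: centre of the underside, z up.
- mouse: White computer mouse, bystander, 104 x 60 mm and 34 mm high. Origin: centre of the underside.
- jaw: Dark steel clamping jaw, bystander, an L-shaped block 60 x 24 mm and 28 mm high. Origin: centre of the underside.
- gauge: Small brass focus gauge, bystander, 28 mm diameter and 42 mm high, standing. Origin: centre of the underside.
There are look-alikes about, which are no part of the job. There is more than one size of the crate; the job needs the larger.

How it is judged:
By the outcome, as a careful person would: the job done as asked, in the order asked, and still so for the second after the job is handed in, with the robot touching nothing.
It also fails if it takes over 72 s, if anything falls off the work surface, if the arm or the gripper's body presses on something with over 40 N, if the wrist force passes 120 N, or if a joint passes its speed limit or range.

## Working session

There is one attempt and no reset: what is moved stays moved. The work goes in short steps, Python scripts to look and compute and a shell command to move; the robot and the scene stay as the last step left them, time stands still between calls to the robot, and variables do not carry over. Pictures are saved under pics/ and viewed, about 8 in all and at most 12, crops included, and the job is handed in when it is done.

```bash
mkdir -p pics; ls; cat > look.py <<'E'
from cell import ctrl
import cv2, numpy as np
from scipy.spatial.transform import Rotation as R
def snap(cam,fn=None):
    d=ctrl.get_image(cam)
    if fn: cv2.imwrite('pics/'+fn,cv2.cvtColor(d['frame'],cv2.COLOR_RGB2BGR))
    return d
def cal(d):
    o=np.array(d['orientation'],float)
    M=o if o.shape==(3,3) else R.from_euler('xyz',o).as_matrix()
    return M,np.array(d['origin'],float)
def proj(d,p):
    M,t=cal(d); c=M.T@(np.array(p,float)-t)
    return np.array([d['fx']*c[0]/c[2]+d['cx'],d['fy']*c[1]/c[2]+d['cy']])
def ray(d,u,v,z):
    M,t=cal(d); r=M@np.array([(u-d['cx'])/d['fx'],(v-d['cy'])/d['fy'],1])
    return t+r*(z-t[2])/r[2]
E
python3 - <<'E'
from look import *
s=ctrl.read_state(); print({k:s[k] for k in('clock','eef_pos','tool_rot','width','force')})
for c in('top','side'):
    d=snap(c,c+'0.png'); print(c,d['origin'],d['orientation'],d['fx'])
    for n in('crate','packed_cell','packed','canister','tin','flask','flask_loop','stand','hook_rest','pallet','mouse','jaw','gauge'):
        print(n,[(np.round(x['at']).tolist(),round(x['confidence'],2),proj(d,x['at']).round().tolist()) for x in ctrl.spot_point(c,n)])
E
```

```text
pics
{'clock': 0.0, 'eef_pos': array([147.27256938, 632.50514601, 249.08497894]), 'tool_rot': array([3.14156016e+00, 1.86165163e-03, 1.34200302e+00]), 'width': 85.4337670666719, 'force': array([-0.79538839,  1.16268515,  0.95745868])}
top [ 388.69980552  -26.57715853 1068.05304758] [-2.9842938   0.0125417  -1.58388035] 470.8746528355807
crate [([316.0, 146.0, -0.0], 0.84, [254.0, 351.0]), ([549.0, 17.0, 2.0], 0.65, [312.0, 246.0])]
packed_cell [([547.0, -43.0, 8.0], 0.91, [338.0, 247.0])]
packed [([548.0, -42.0, 6.0], 0.92, [337.0, 247.0])]
canister [([587.0, -321.0, 10.0], 0.68, [459.0, 227.0])]
tin [([470.0, -334.0, 4.0], 0.7, [468.0, 279.0])]
flask [([756.0, 142.0, 1.0], 0.71, [258.0, 161.0]), ([500.0, 288.0, 34.0], 0.57, [189.0, 268.0]), ([588.0, -318.0, 6.0], 0.29, [457.0, 228.0])]
flask_loop [([499.0, 286.0, 178.0], 0.77, [167.0, 261.0])]
stand []
hook_rest [([500.0, 289.0, 192.0], 0.9, [163.0, 259.0])]
pallet [([530.0, -319.0, 2.0], 0.9, [459.0, 253.0])]
mouse [([799.0, 8.0, -1.0], 0.6, [315.0, 143.0]), ([532.0, -320.0, -0.0], 0.33, [459.0, 252.0])]
jaw [([758.0, 143.0, 3.0], 
[... 410 characters left out ...]
19.0, 6.0], 0.98, [418.0, 391.0]), ([501.0, 284.0, 36.0], 0.55, [215.0, 213.0])]
tin [([472.0, -335.0, 7.0], 0.94, [372.0, 432.0])]
flask [([502.0, 285.0, 33.0], 0.98, [216.0, 213.0]), ([544.0, -41.0, 10.0], 0.52, [310.0, 302.0])]
flask_loop [([503.0, 281.0, 178.0], 0.58, [208.0, 163.0]), ([592.0, -322.0, 8.0], 0.54, [420.0, 391.0])]
stand [([501.0, 283.0, 1.0], 0.82, [217.0, 224.0])]
hook_rest [([503.0, 284.0, 194.0], 0.56, [206.0, 156.0])]
pallet [([531.0, -325.0, -0.0], 0.78, [395.0, 412.0])]
mouse [([794.0, 4.0, 1.0], 0.59, [392.0, 243.0])]
jaw [([759.0, 144.0, -2.0], 0.75, [342.0, 216.0])]
gauge [([781.0, -146.0, 0.0], 0.66, [433.0, 287.0]), ([500.0, 284.0, 36.0], 0.57, [215.0, 213.0])]
```

View pics/top0.png

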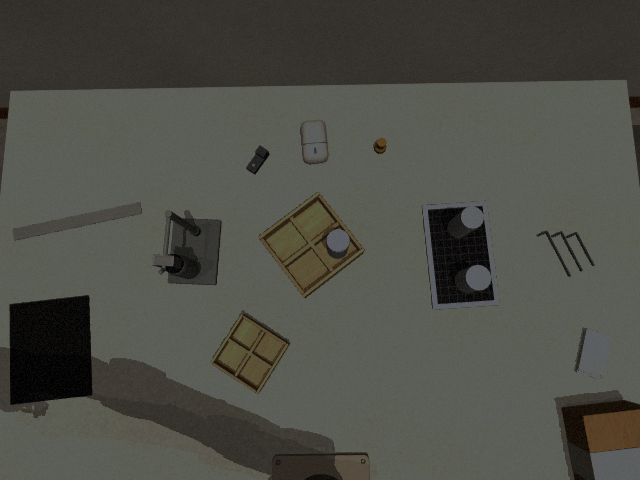

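View pics/side0.png

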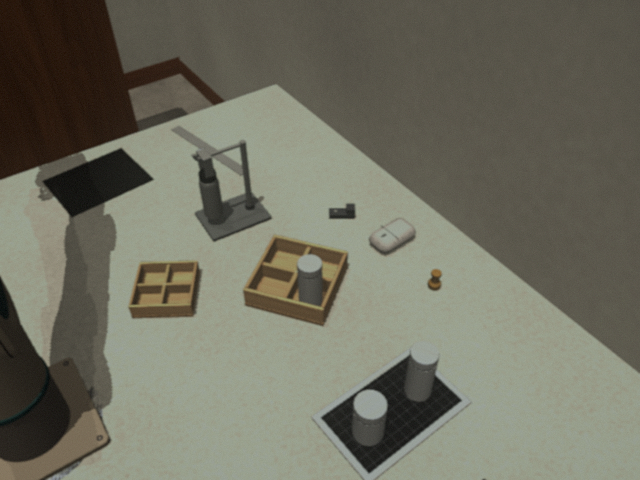

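The side view shows the tall canister at (422,370) and the squat tin at (370,418). The hanging flask is at (210,190). There are two crates: the larger at (297,280) holds the packed canister, and the smaller at (165,290) is the look-alike. Next I'll refine positions with a silhouette fit and make one enlarged crop to confirm.

```bash
cat >> look.py <<'E'
from scipy.optimize import minimize
def box(x,y,a,lx,ly,z0,z1):
    c,s=np.cos(a),np.sin(a)
    return [(x+c*i-s*j,y+s*i+c*j,z) for i in(-lx/2,lx/2) for j in(-ly/2,ly/2) for z in(z0,z1)]
def cyl(x,y,r,z0,z1):
    return [(x+r*np.cos(t),y+r*np.sin(t),z) for t in np.linspace(0,6.283,33) for z in(z0,z1)]
S=4
def hullmask(d,pts):
    p=np.array([proj(d,q) for q in pts],np.float32)*S+S/2-.5
    m=np.zeros((480*S,640*S),np.uint8); cv2.fillConvexPoly(m,cv2.convexHull(p.round().astype(np.int32)),1); return m
def mask(cam,n,near,d):
    L=ctrl.regions_of(cam,n); u=proj(d,near)
    best=min(L,key=lambda r:np.linalg.norm(np.argwhere(r['region']).mean(0)[::-1]-u)) if L else None
    if best is None: return None
    m=best['region'].astype(np.uint8); pts=cv2.convexHull(np.argwhere(m)[:,::-1].astype(np.int32))
    o=np.zeros_like(m); cv2.fillConvexPoly(o,pts,1)
    return cv2.resize(o,None,fx=S,fy=S,interpolation=cv2.INTER_NEAREST)
def fit(obs,model,x0,step):
    def f(x): return sum(1-(h&m).sum()/(h|m).sum() for d,m in obs for h in[hullmask(d,model(x))])
    s=np.vstack([x0]+[np.array(x0)+np.eye(len(x0))[i]*step[i] for i in range(len(x0))])
    r=minimize(f,x0,method='Nelder-Mead',options=dict(initial_simplex=s,xatol=.05,fatol=1e-4,maxfev=120)); return r.x,r.fun
E
python3 - <<'E'
from look import *
D={c:snap(c) for c in('top','side')}
def run(name,model,x0,step,near,cams=('top','side')):
    for cs in [cams]+[(c,) for c in cams]:
        obs=[(D[c],m) for c in cs if (m:=mask(c,name,near,D[c])) is not None]
        if obs: print(name,cs,*fit(obs,model,x0,step))
run('canister',lambda x:cyl(*x,24,6,121),[589,-320],[8,8],[589,-320,60])
run('tin',lambda x:cyl(*x,27,6,94),[471,-334],[8,8],[471,-334,50])
run('packed',lambda x:cyl(*x,24,8,123),[545,-42],[8,8],[545,-42,60],('top',))
run('crate',lambda x:box(x[0],x[1],x[2]/30,168,168,0,50),[550,15,.7*30],[8,8,3],[550,15,25])
i=[]
for c,b in(('top',(140,190,100,110)),('side',(180,130,100,110))):
    x,y,w,h=b; i.append(cv2.resize(D[c]['frame'][y:y+h,x:x+w],None,fx=4,fy=4,interpolation=cv2.INTER_CUBIC))
i=np.hstack(i); i=np.clip(i.astype(float)*1.6,0,255).astype(np.uint8)
cv2.imwrite('pics/crop1.png',i[...,::-1])
E
```

```text
canister ('top', 'side') [ 588.22929501 -316.92203816] 0.15708088709563683
canister ('top',) [ 587.61260796 -316.89381886] 0.07335575193555954
canister ('side',) [ 589.69596195 -316.12069654] 0.06503745986443099
tin ('top', 'side') [ 467.91150638 -329.98388745] 0.0804298459071936
tin ('top',) [ 467.53032851 -329.9682976 ] 0.038600902166678996
tin ('side',) [ 468.165802   -329.97434998] 0.0372781911848884
packed ('top',) [543.19770384 -40.61453652] 0.0531365313653136
packed ('top',) [543.19770384 -40.61453652] 0.0531365313653136
crate ('top', 'side') [549.66906304  16.49351441  19.45467742] 0.0530353394894737
crate ('top',) [549.22818925  16.87337967  19.32569547] 0.022117427579416482
crate ('side',) [551.02562281  15.5652894   19.51170834] 0.029473970861888965
```

View pics/crop1.png

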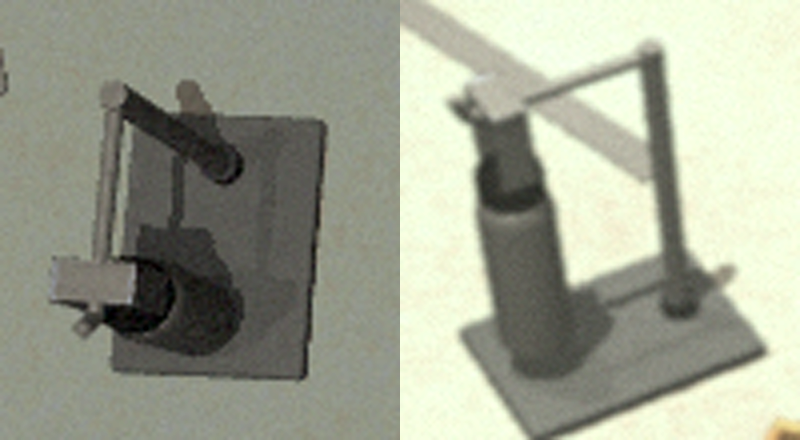

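```bash
python3 - <<'E'
from look import *
d=snap('top')
f=lambda x,y,z:ray(d,140+x/4-.375,190+y/4-.375,z)[:2]
for a,b in((f(113,95,191),f(103,250,191)),(f(326,120,10),f(303,378,10)),(f(133,116,10),f(112,370,10))): print(a,b,np.degrees(np.arctan2(*(a-b)[::-1])))
print('loop',f(92,282,199))
s=snap('side'); g=lambda x,y,z:ray(s,180+(x-400)/4-.375,130+y/4-.375,z)[:2]
print('loop side',g(497,97,199), 'base edges')
a,b=g(462,332,10),g(690,255,10); print(np.degrees(np.arctan2(*(b-a)[::-1])))
a,b=g(535,435,10),g(768,350,10); print(np.degrees(np.arctan2(*(b-a)[::-1])))
E
```

```text
[589.09279523 283.43509282] [514.29582899 285.21380739] -1.3622695968540002
[613.78822309 223.85875021] [465.80797105 233.61437403] -3.7717763257650074
[617.89009984 335.35783424] [471.81995767 341.7040332 ] -2.487721916949549
loop [498.14955312 286.91435111]
loop side [499.74886273 287.55144902] base edges
-6.089826466270536
-5.467853455050922
```

```bash
cat > goal.py <<'E'
import sys
from look import *
def goal(x,y,z,yaw):
    s=ctrl.read_state(); M=R.from_euler('xyz',s['tool_rot']); T=R.from_euler('xyz',[np.pi,0,np.radians(yaw)])
    t=M.inv().apply(np.array([x,y,z])-s['eef_pos'])/10; a=[(M.inv()*T*R.from_euler('z',k,degrees=True)).as_rotvec(degrees=True) for k in(0,180)]
    print('travel',t.round(2).tolist(),'angular',min(a,key=np.linalg.norm).round(1).tolist())
if __name__=='__main__':
    a=[float(v) for v in sys.argv[1:]]
    for i in range(0,len(a),4): goal(*a[i:i+4])
    s=ctrl.read_state(); print('clock',s['clock'],'pos',s['eef_pos'].round(1),'rot',np.degrees(s['tool_rot']).round(1),'F',np.round(s['force'],1),'T',np.round(s['torque'],2),'w',round(s['width'],1),'q',np.round(s['qpos'],2))
E
python3 goal.py 500 286 270 87
```

```text
travel [-25.81, 42.22, -2.0] angular [-0.0, -0.0, -10.1]
clock 2.3 pos [147.4 633.1 250. ] rot [-180.    -0.    76.9] F [ 0.1  0.6 -0.3] T [-0.03 -0.01  0.04] w 85.4 q [-1.41  0.63  0.04  1.52 -0.03  1.   -0.02]
```

```bash
python3 -m creep '[{"hand":1,"travel":[-5,8,-2],"angular":[0,0,-2]},{"hand":1,"travel":[-25.8,42.2,-2],"angular":[0,0,-10]},{"hand":1,"travel":[-25.8,42.2,-2],"angular":[0,0,-10]},{"hand":1,"travel":[-25.8,42.2,-2],"angular":[0,0,-10]},{"hand":1,"travel":[-25.8,42.2,-2],"angular":[0,0,-10]},{"hand":1,"travel":[-25.8,42.2,-2],"angular":[0,0,-10]},{"hand":1,"travel":[-25.8,42.2,-2],"angular":[0,0,-10]},{"hand":1,"travel":[-25.8,42.2,-2],"angular":[0,0,-10]},{"hand":1,"travel":[-25.8,42.2,-2],"angular":[0,0,-10]},{"hand":1,"travel":[-25.8,42.2,-2],"angular":[0,0,-10]},{"hand":1,"travel":[-25.8,42.2,-2],"angular":[0,0,-10]},{"hand":1,"travel":[-25.8,42.2,-2],"angular":[0,0,-10]},{"hand":1,"travel":[-25.8,42.2,-2],"angular":[0,0,-10]},{"hand":1,"travel":[-25.8,42.2,-2],"angular":[0,0,-10]},{"hand":1,"travel":[-25.8,42.2,-2],"angular":[0,0,-10]},{"hand":1,"travel":[-25.8,42.2,-2],"angular":[0,0,-10]}]'; python3 goal.py 500 286 178 87
```

```text
clock: 3.9
eef_pos: [499.2, 286.9, 270.0]
tool_rot: [-3.141, -0.0, 1.518]
force: [0.0, 0.8, -0.2]
width: 85.7
travel [-0.09, 0.08, 9.2] angular [-0.0, -0.0, -0.0]
clock 3.9 pos [499.2 286.9 270. ] rot [-180.   -0.   87.] F [ 0.   0.8 -0.2] T [-0.01 -0.04  0.06] w 85.7 q [-0.58  0.5   0.02  1.71 -0.01  0.94  0.96]
```

```bash
python3 -m creep '[{"hand":1,"travel":[0,0,3],"angular":[0,0,0]},{"hand":1,"travel":[-0.1,0.1,6],"angular":[0,0,0]},{"hand":1,"travel":[-0.1,0.1,8],"angular":[0,0,0]},{"hand":1,"travel":[-0.1,0.1,9.2],"angular":[0,0,0]},{"hand":1,"travel":[-0.1,0.1,9.2],"angular":[0,0,0]},{"hand":0.7,"travel":[-0.1,0.1,9.2],"angular":[0,0,0]}]'; python3 - <<'E'
from look import *
a=snap('top')['frame'][180:310,100:260]; b=snap('side')['frame'][90:220,150:310]
cv2.imwrite('pics/g1.png',np.clip(cv2.resize(np.hstack([a,b]),None,fx=2.5,fy=2.5,interpolation=cv2.INTER_CUBIC).astype(float)*1.5,0,255).astype(np.uint8)[...,::-1])
E
```

```text
clock: 4.5
eef_pos: [500.6, 286.4, 178.7]
tool_rot: [3.141, -0.001, 1.519]
force: [0.2, 0.3, 0.7]
width: 73.2
```

View pics/g1.png

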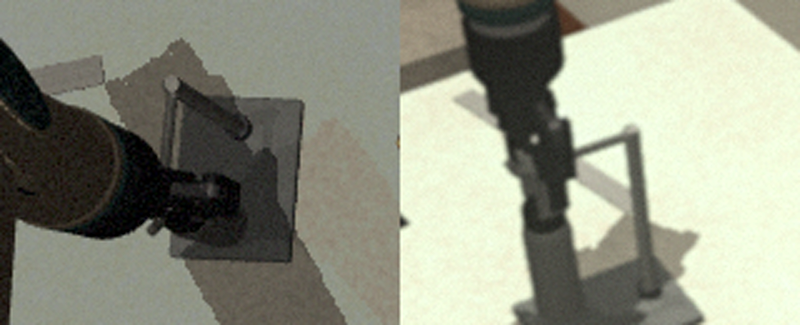

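The gripper straddles the loop (side crop near (540,190)) and nothing has been touched. I'll close it now.

```bash
python3 -m creep '[{"hand":0.5,"travel":[0,0,0],"angular":[0,0,0]},{"hand":0.3,"travel":[0,0,0],"angular":[0,0,0]},{"hand":0.3,"travel":[0,0,0],"angular":[0,0,0]},{"hand":0,"travel":[0,0,0],"angular":[0,0,0]},{"hand":0,"travel":[0,0,0],"angular":[0,0,0]},{"hand":0,"travel":[0,0,0],"angular":[0,0,0]},{"hand":0,"travel":[0,0,0],"angular":[0,0,0]},{"hand":0,"travel":[0,0,0],"angular":[0,0,0]}]'; python3 goal.py 500 286 200 87  430 290 200 87
```

```text
clock: 5.4
eef_pos: [501.9, 286.0, 180.7]
tool_rot: [3.138, -0.002, 1.518]
force: [0.1, -1.5, 4.7]
width: 39.3
travel [-0.0, -0.19, -1.93] angular [0.2, -0.1, -0.0]
travel [0.03, -7.2, -1.96] angular [0.2, -0.1, -0.0]
clock 5.4 pos [501.9 286.  180.7] rot [ 1.798e+02 -1.000e-01  8.700e+01] F [ 0.1 -1.5  4.7] T [-0.42  0.08  0.01] w 39.3 q [-0.57  0.61  0.01  1.8  -0.01  0.73  0.96]
```

```bash
python3 -m creep '[{"hand":0,"travel":[0,0,-0.5],"angular":[0,0,0]},{"hand":0,"travel":[0,0,-1],"angular":[0,0,0]},{"hand":0,"travel":[0,0,-1.5],"angular":[0,0,0]},{"hand":0,"travel":[0,0,-2],"angular":[0,0,0]},{"hand":0,"travel":[0,0,-2.3],"angular":[0,0,0]},{"hand":0,"travel":[0,0,-2.3],"angular":[0,0,0]},{"hand":0,"travel":[0,0,-2.3],"angular":[0,0,0]}]'; python3 goal.py 425 290 203 87
```

```text
clock: 6.1
eef_pos: [501.8, 285.9, 203.6]
tool_rot: [3.138, -0.002, 1.518]
force: [0.1, -0.0, -2.4]
width: 39.7
travel [0.0, -7.69, 0.03] angular [0.2, -0.1, -0.0]
clock 6.1 pos [501.8 285.9 203.6] rot [ 1.798e+02 -1.000e-01  8.700e+01] F [ 0.1 -0.  -2.4] T [-0.04  0.    0.04] w 39.7 q [-0.58  0.58  0.01  1.78 -0.01  0.78  0.96]
```

Force is -2.4 N, which is the weight of the flask. I'll draw it along -x, slowly.

```bash
python3 -m creep '[{"hand":0,"travel":[0,-0.5,0],"angular":[0,0,0]},{"hand":0,"travel":[0,-1.3,0],"angular":[0,0,0]},{"hand":0,"travel":[0,-2.3,0],"angular":[0,0,0]},{"hand":0,"travel":[0,-3.4,0],"angular":[0,0,0]},{"hand":0,"travel":[0,-4.5,0],"angular":[0,0,0]},{"hand":0,"travel":[0,-5.6,0],"angular":[0,0,0]},{"hand":0,"travel":[0,-6.6,0],"angular":[0,0,0]},{"hand":0,"travel":[0,-7.4,0],"angular":[0,0,0]},{"hand":0,"travel":[0,-8,0],"angular":[0,0,0]},{"hand":0,"travel":[0,-8,0],"angular":[0,0,0]}]'; python3 goal.py 422 290 235 87 430 160 235 82 493.6 24.2 235 82; python3 - <<'E'
from look import *
a=snap('top')['frame'][190:320,100:260]; b=snap('side')['frame'][100:230,130:290]
cv2.imwrite('pics/g2.png',np.clip(cv2.resize(np.hstack([a,b]),None,fx=2.5,fy=2.5,interpolation=cv2.INTER_CUBIC).astype(float)*1.5,0,255).astype(np.uint8)[...,::-1])
E
```

```text
clock: 7.1
eef_pos: [420.9, 290.3, 203.4]
tool_rot: [3.138, -0.002, 1.519]
force: [0.9, -0.2, -2.6]
width: 39.9
travel [-0.02, 0.12, -3.16] angular [0.2, -0.1, 0.0]
travel [-12.96, 1.6, -3.18] angular [0.2, -0.1, 5.0]
travel [-26.19, 8.65, -3.18] angular [0.2, -0.1, 5.0]
clock 7.1 pos [420.9 290.3 203.4] rot [ 1.798e+02 -1.000e-01  8.700e+01] F [ 0.9 -0.2 -2.6] T [-0.02 -0.01  0.04] w 39.9 q [-0.67  0.49  0.01  1.95 -0.01  0.69  0.87]
```

View pics/g2.png

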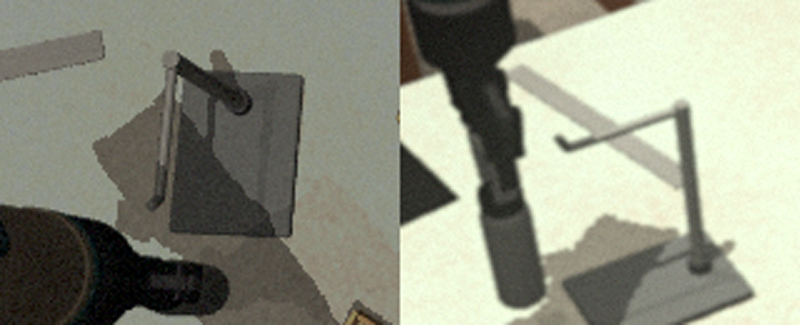

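The flask is clear of the hook and hanging free (side crop (510,240)). I'll raise it and carry it slowly.

```bash
python3 -m creep '[{"hand":0,"travel":[0,0,-0.7],"angular":[0,0,0]},{"hand":0,"travel":[-0.6,0.2,-1.6],"angular":[0,0,0]},{"hand":0,"travel":[-1.5,0.5,-2.5],"angular":[0,0,0]},{"hand":0,"travel":[-2.8,0.9,-3.2],"angular":[0,0,0]},{"hand":0,"travel":[-4.2,1.4,-3.2],"angular":[0,0,0.5]},{"hand":0,"travel":[-5.6,1.8,-3.2],"angular":[0,0,1]},{"hand":0,"travel":[-7,2.3,-3.2],"angular":[0,0,1.5]},{"hand":0,"travel":[-8.4,2.8,-3.2],"angular":[0,0,2]},{"hand":0,"travel":[-9.8,3.2,-3.2],"angular":[0,0,2.5]},{"hand":0,"travel":[-11.2,3.7,-3.2],"angular":[0,0,3]},{"hand":0,"travel":[-12.6,4.2,-3.2],"angular":[0,0,3.5]},{"hand":0,"travel":[-14,4.6,-3.2],"angular":[0,0,4]},{"hand":0,"travel":[-15.4,5.1,-3.2],"angular":[0,0,4.5]},{"hand":0,"travel":[-16.8,5.5,-3.2],"angular":[0,0,5]},{"hand":0,"travel":[-18.2,6,-3.2],"angular":[0,0,5]},{"hand":0,"travel":[-19.6,6.5,-3.2],"angular":[0,0,5]},{"hand":0,"travel":[-21,6.9,-3.2],"angular":[0,0,5]},{"hand":0,"travel":[-22.2,7.3,-3.2],"angular":[0,0,5]},{"hand":0,"travel":[-23,7.6,-3.2],"angular":[0,0,5]},{"hand":0,"travel":[-23.6,7.8,-3.2],"angular":[0,0,5]}]'; python3 goal.py 493.6 24.2 235 82
```

```text
clock: 9.2
eef_pos: [487.7, 49.6, 235.3]
tool_rot: [3.137, -0.003, 1.43]
force: [-0.2, -0.5, -2.0]
width: 39.4
travel [-2.43, 0.94, 0.03] angular [0.3, -0.1, -0.1]
clock 9.2 pos [487.7  49.6 235.3] rot [ 1.797e+02 -1.000e-01  8.190e+01] F [-0.2 -0.5 -2. ] T [ 0.    0.02 -0.01] w 39.4 q [-0.2   0.42  0.06  1.98 -0.04  0.74  1.31]
```

```bash
python3 -m creep '[{"hand":0,"travel":[-0.8,0.3,0],"angular":[0,0,0]},{"hand":0,"travel":[-1.6,0.6,0],"angular":[0,0,0]},{"hand":0,"travel":[-2.2,0.8,0],"angular":[0,0,0]},{"hand":0,"travel":[-2.4,0.9,0],"angular":[0,0,0]},{"hand":0,"travel":[-2.4,0.9,0],"angular":[0,0,0]},{"hand":0,"travel":[-2.4,0.9,0],"angular":[0,0,0]}]'; python3 goal.py 493.6 24.2 155.7 82; python3 - <<'E'
from look import *
for c in('top','side'):
    d=snap(c)
    if c=='side': a=d['frame'][180:340,200:380]
    else: b=d['frame'][180:340,220:400]
    for n in('flask','flask_loop','crate'): print(c,n,[(np.round(x['at']).tolist(),round(x['confidence'],2)) for x in ctrl.spot_point(c,n)])
cv2.imwrite('pics/g3.png',np.clip(cv2.resize(np.hstack([b,a]),None,fx=2.2,fy=2.2,interpolation=cv2.INTER_CUBIC).astype(float)*1.5,0,255).astype(np.uint8)[...,::-1])
E
```

```text
clock: 9.8
eef_pos: [493.2, 25.0, 235.3]
tool_rot: [3.137, -0.003, 1.43]
force: [0.3, -0.9, -3.6]
width: 39.2
travel [-0.09, 0.02, 7.96] angular [0.3, -0.2, -0.1]
clock 9.8 pos [493.2  25.  235.3] rot [179.7  -0.2  81.9] F [ 0.3 -0.9 -3.6] T [-0.03 -0.01 -0.01] w 39.2 q [-0.15  0.43  0.06  1.97 -0.04  0.75  1.36]
top flask []
top flask_loop [([470.0, -332.0, 4.0], 0.48), ([546.0, -40.0, 8.0], 0.16)]
top crate [([550.0, 18.0, 2.0], 0.81)]
side flask [([495.0, 27.0, 87.0], 0.96)]
side flask_loop [([496.0, 22.0, 230.0], 0.66), ([532.0, -325.0, -2.0], 0.56)]
side crate [([316.0, 152.0, -2.0], 0.97), ([546.0, 14.0, -4.0], 0.92)]
```

View pics/g3.png

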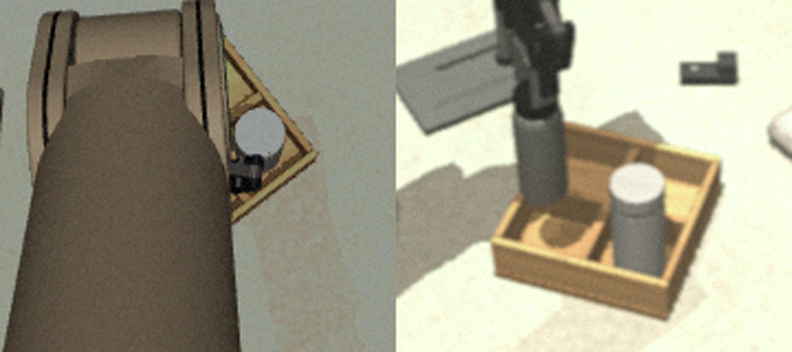

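The flask is upright over the cell at (545,235) in the crop. I'll lower it.

```bash
python3 -m creep '[{"hand":0,"travel":[0,0,0.7],"angular":[0,0,0]},{"hand":0,"travel":[-0.1,0,1.8],"angular":[0,0,0]},{"hand":0,"travel":[-0.1,0,3],"angular":[0,0,0]},{"hand":0,"travel":[-0.1,0,4.2],"angular":[0,0,0]},{"hand":0,"travel":[-0.1,0,5.4],"angular":[0,0,0]},{"hand":0,"travel":[-0.1,0,6.4],"angular":[0,0,0]},{"hand":0,"travel":[-0.1,0,7],"angular":[0,0,0]},{"hand":0,"travel":[-0.1,0,7.3],"angular":[0,0,0]},{"hand":0,"travel":[-0.1,0,7.5],"angular":[0,0,0]},{"hand":0,"travel":[-0.1,0,7.6],"angular":[0,0,0]},{"hand":0,"travel":[-0.1,0,7.7],"angular":[0,0,0]},{"hand":0,"travel":[-0.1,0,7.7],"angular":[0,0,0]}]'; python3 goal.py
```

```text
clock: 11.4
eef_pos: [493.6, 23.9, 158.5]
tool_rot: [3.137, -0.003, 1.43]
force: [0.0, -0.2, -3.0]
width: 39.4
clock 11.4 pos [493.6  23.9 158.5] rot [179.7  -0.2  81.9] F [ 0.  -0.2 -3. ] T [ 0.06 -0.01 -0.02] w 39.4 q [-0.14  0.55  0.04  2.04 -0.05  0.55  1.37]
```

```bash
python3 -m creep '[{"hand":0,"travel":[0,0,0.1],"angular":[0,0,0]},{"hand":0,"travel":[0,0,0.2],"angular":[0,0,0]},{"hand":0,"travel":[0,0,0.25],"angular":[0,0,0]},{"hand":0,"travel":[0,0,0.3],"angular":[0,0,0]},{"hand":0,"travel":[0,0,0.3],"angular":[0,0,0]}]'
```

```text
clock: 11.9
eef_pos: [493.8, 23.9, 156.0]
tool_rot: [3.136, -0.003, 1.43]
force: [-0.9, 0.6, 3.9]
width: 39.2
```

It is on the floor, since the force changed sign. I'll release and rise.

```bash
python3 -m creep '[{"hand":0.5,"travel":[0,0,0],"angular":[0,0,0]},{"hand":0.6,"travel":[0,0,0],"angular":[0,0,0]},{"hand":0.8,"travel":[0,0,0],"angular":[0,0,0]},{"hand":0.8,"travel":[0,0,0],"angular":[0,0,0]},{"hand":0.8,"travel":[0,0,0],"angular":[0,0,0]},{"hand":0.8,"travel":[0,0,-1.5],"angular":[0,0,0]},{"hand":0.8,"travel":[0,0,-4],"angular":[0,0,0]},{"hand":0.8,"travel":[0,0,-8],"angular":[0,0,0]},{"hand":0.8,"travel":[0,0,-11],"angular":[0,0,0]},{"hand":0.8,"travel":[0,0,-11],"angular":[0,0,0]}]'; python3 goal.py 588.5 -317 240 82 588.5 -317 240 127.2
```

```text
clock: 12.9
eef_pos: [495.8, 23.8, 269.8]
tool_rot: [3.128, -0.005, 1.43]
force: [-0.1, 0.4, -0.4]
width: 68.3
travel [-32.46, 13.93, 3.01] angular [0.8, -0.3, -0.1]
travel [-32.46, 13.93, 3.01] angular [0.9, 0.0, -45.3]
clock 12.9 pos [495.8  23.8 269.8] rot [179.2  -0.3  81.9] F [-0.1  0.4 -0.4] T [ 0.    0.02 -0.01] w 68.3 q [-0.15  0.38  0.06  1.92 -0.03  0.83  1.36]
```

```bash
python3 -m creep '[{"hand":1,"travel":[-3,1.3,0],"angular":[0.3,0,0]},{"hand":1,"travel":[-7.5,3.2,0],"angular":[0.8,-0.3,0]},{"hand":1,"travel":[-12,5.1,0],"angular":[0.8,-0.3,0]},{"hand":1,"travel":[-16.5,7.1,0],"angular":[0.8,-0.3,0]},{"hand":1,"travel":[-21,9,0.5],"angular":[0.8,-0.3,0]},{"hand":1,"travel":[-25,10.7,1],"angular":[0.8,-0.3,0]},{"hand":1,"travel":[-29,12.4,2],"angular":[0.8,-0.3,0]},{"hand":1,"travel":[-31.5,13.5,3],"angular":[0.8,-0.3,0]},{"hand":1,"travel":[-32.5,13.9,5],"angular":[0.8,-0.3,0]},{"hand":1,"travel":[-32.5,13.9,7],"angular":[0.8,-0.3,0]},{"hand":1,"travel":[-32.5,13.9,7],"angular":[0.8,-0.3,0]},{"hand":1,"travel":[-32.5,13.9,7],"angular":[0.8,-0.3,0]}]'; python3 goal.py 588.5 -317 98 82; python3 - <<'E'
from look import *
D={c:snap(c) for c in('top','side')}
for c in D:
    for n in('canister','flask','crate'): print(c,n,[(np.round(x['at']).tolist(),round(x['confidence'],2)) for x in ctrl.spot_point(c,n)])
b=D['top']['frame'][180:340,230:500]; a=D['side']['frame'][170:450,230:500]
m=np.vstack([b,a])
cv2.imwrite('pics/g4.png',np.clip(cv2.resize(m,None,fx=1.36,fy=1.36,interpolation=cv2.INTER_CUBIC).astype(float)*1.5,0,255).astype(np.uint8)[...,::-1])
E
```

```text
clock: 14.1
eef_pos: [588.4, -316.7, 199.4]
tool_rot: [-3.14, -0.001, 1.43]
force: [0.0, -0.9, 0.5]
width: 85.5
travel [-0.03, 0.03, 10.14] angular [-0.1, -0.0, -0.1]
clock 14.1 pos [ 588.4 -316.7  199.4] rot [-179.9   -0.    81.9] F [ 0.  -0.9  0.5] T [-0.02  0.   -0.01] w 85.5 q [ 0.4   0.71  0.09  1.51 -0.07  0.92  1.94]
top canister []
top flask []
top crate [([550.0, 19.0, 0.0], 0.94), ([319.0, 150.0, 1.0], 0.58)]
side canister [([589.0, -321.0, 7.0], 0.68)]
side flask [([496.0, 22.0, 9.0], 0.6), ([549.0, 16.0, -2.0], 0.29)]
side crate [([317.0, 156.0, -6.0], 0.95), ([549.0, 14.0, -1.0], 0.72)]
```

View pics/g4.png

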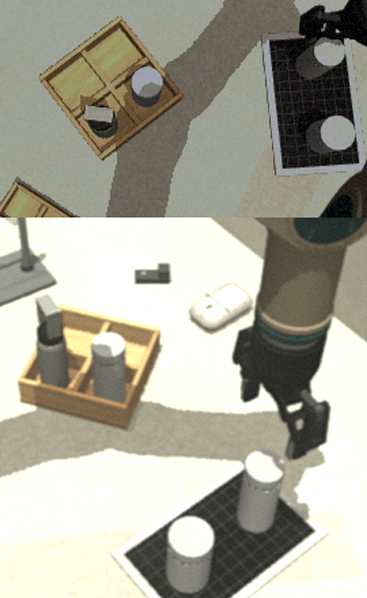

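The flask stands upright in its cell at (52,350). The gripper is over the canister, so I'll descend and grip.

```bash
python3 -m creep '[{"hand":1,"travel":[-0.2,0,3],"angular":[0,0,0]},{"hand":1,"travel":[-0.2,0,6],"angular":[0,0,0]},{"hand":1,"travel":[-0.2,0,8.5],"angular":[0,0,0]},{"hand":1,"travel":[-0.2,0,10.1],"angular":[0,0,0]},{"hand":1,"travel":[-0.2,0,10.1],"angular":[0,0,0]},{"hand":0.7,"travel":[-0.2,0,10.1],"angular":[0,0,0]},{"hand":0.65,"travel":[-0.2,0,10.1],"angular":[0,0,0]},{"hand":0.6,"travel":[-0.2,0,10.1],"angular":[0,0,0]},{"hand":0.55,"travel":[-0.2,0,10.1],"angular":[0,0,0]},{"hand":0.4,"travel":[-0.2,0,10.1],"angular":[0,0,0]},{"hand":0,"travel":[-0.2,0,10.1],"angular":[0,0,0]},{"hand":0,"travel":[-0.2,0,10.1],"angular":[0,0,0]},{"hand":0,"travel":[-0.2,0,10.1],"angular":[0,0,0]},{"hand":0,"travel":[-0.2,0,10.1],"angular":[0,0,0]}]'; python3 goal.py
```

```text
clock: 15.9
eef_pos: [589.7, -319.5, 101.5]
tool_rot: [3.139, 0.001, 1.43]
force: [-0.5, 1.4, 6.2]
width: 46.8
clock 15.9 pos [ 589.7 -319.5  101.5] rot [1.798e+02 1.000e-01 8.190e+01] F [-0.5  1.4  6.2] T [ 0.17  0.18 -0.01] w 46.8 q [ 0.41  0.83  0.07  1.58 -0.08  0.74  1.95]
```

```bash
python3 -m creep '[{"hand":0,"travel":[0,0,-0.5],"angular":[0,0,0]},{"hand":0,"travel":[0,0,-2],"angular":[0,0,0]},{"hand":0,"travel":[0,0,-4.5],"angular":[0,0,0]},{"hand":0,"travel":[0,0,-7.5],"angular":[0,0,0]},{"hand":0,"travel":[0,0,-10.5],"angular":[0,0,0]},{"hand":0,"travel":[0,0,-13.5],"angular":[0,0,0]},{"hand":0,"travel":[0,0,-15.5],"angular":[0,0,0]},{"hand":0,"travel":[0,0,-16],"angular":[0,0,0]},{"hand":0,"travel":[0,0,-16],"angular":[0,0,0]}]'; python3 goal.py 557.3 72.5 265 127.2
```

```text
clock: 16.8
eef_pos: [589.4, -319.4, 262.6]
tool_rot: [3.137, 0.002, 1.43]
force: [0.2, -0.3, -2.0]
width: 46.8
travel [38.36, -8.67, -0.35] angular [0.2, 0.2, -45.3]
clock 16.8 pos [ 589.4 -319.4  262.6] rot [1.797e+02 1.000e-01 8.190e+01] F [ 0.2 -0.3 -2. ] T [ 0.    0.05 -0.02] w 46.8 q [ 0.4   0.65  0.09  1.45 -0.06  1.05  1.94]
```

```bash
python3 -m creep '[{"hand":0,"travel":[0.8,-0.2,0],"angular":[0,0,0]},{"hand":0,"travel":[2.2,-0.5,0],"angular":[0,0,-2]},{"hand":0,"travel":[4.4,-1,0],"angular":[0,0,-5]},{"hand":0,"travel":[6.9,-1.6,0],"angular":[0,0,-8]},{"hand":0,"travel":[9.4,-2.1,0],"angular":[0,0,-11]},{"hand":0,"travel":[11.9,-2.7,0],"angular":[0,0,-14]},{"hand":0,"travel":[14.4,-3.3,0],"angular":[0,0,-17]},{"hand":0,"travel":[16.9,-3.8,0],"angular":[0,0,-20]},{"hand":0,"travel":[19.4,-4.4,0],"angular":[0,0,-23]},{"hand":0,"travel":[21.9,-5,0],"angular":[0,0,-26]},{"hand":0,"travel":[24.4,-5.5,0],"angular":[0,0,-29]},{"hand":0,"travel":[26.9,-6.1,0],"angular":[0,0,-32]},{"hand":0,"travel":[29.4,-6.6,0],"angular":[0,0,-35]},{"hand":0,"travel":[31.9,-7.2,0],"angular":[0,0,-38]},{"hand":0,"travel":[34.2,-7.7,0],"angular":[0,0,-41]},{"hand":0,"travel":[36.2,-8.2,0],"angular":[0,0,-43]},{"hand":0,"travel":[37.6,-8.5,0],"angular":[0,0,-45]},{"hand":0,"travel":[38.3,-8.7,0],"angular":[0,0,-45.3]},{"hand":0,"travel":[38.3,-8.7,0],"angular":[0,0,-45.3]},{"hand":0,"travel":[38.3,-8.7,0],"angular":[0,0,-45.3]}]'; python3 goal.py 557.3 72.5 106 127.2; python3 - <<'E'
from look import *
D={c:snap(c) for c in('top','side')}
for c in D:
    for n in('canister','flask','crate','packed'): print(c,n,[(np.round(x['at']).tolist(),round(x['confidence'],2)) for x in ctrl.spot_point(c,n)])
E
```

```text
clock: 18.8
eef_pos: [557.0, 70.8, 261.4]
tool_rot: [3.14, 0.005, 2.219]
force: [-0.7, 0.2, -1.3]
width: 47.1
travel [0.2, 0.11, 15.54] angular [0.1, 0.3, -0.0]
clock 18.8 pos [557.   70.8 261.4] rot [179.9   0.3 127.2] F [-0.7  0.2 -1.3] T [ 0.   -0.03 -0.05] w 47.1 q [-0.09  0.49 -0.14  1.76  0.09  0.9   1.96]
top canister []
top flask [([495.0, 29.0, 10.0], 0.62)]
top crate [([553.0, 18.0, 2.0], 0.8), ([495.0, 32.0, 8.0], 0.47)]
top packed [([547.0, -44.0, 8.0], 0.62)]
side canister [([560.0, 70.0, 167.0], 0.57)]
side flask [([494.0, 26.0, 11.0], 0.89)]
side crate [([552.0, 12.0, -1.0], 0.72), ([315.0, 156.0, -4.0], 0.71)]
side packed [([547.0, -42.0, 10.0], 0.85)]
```

```bash
python3 -m creep '[{"hand":0,"travel":[0.2,0.1,0.8],"angular":[0,0.3,0]},{"hand":0,"travel":[0.2,0.1,2.5],"angular":[0,0.3,0]},{"hand":0,"travel":[0.2,0.1,4.5],"angular":[0,0.3,0]},{"hand":0,"travel":[0.2,0.1,6.5],"angular":[0,0.3,0]},{"hand":0,"travel":[0.2,0.1,8.5],"angular":[0,0.3,0]},{"hand":0,"travel":[0.2,0.1,10.5],"angular":[0,0.3,0]},{"hand":0,"travel":[0.2,0.1,12.3],"angular":[0,0.3,0]},{"hand":0,"travel":[0.2,0.1,13.8],"angular":[0,0.3,0]},{"hand":0,"travel":[0.2,0.1,14.7],"angular":[0,0.3,0]},{"hand":0,"travel":[0.2,0.1,15.1],"angular":[0,0.3,0]},{"hand":0,"travel":[0.2,0.1,15.4],"angular":[0,0.3,0]},{"hand":0,"travel":[0.2,0.1,15.5],"angular":[0,0.3,0]},{"hand":0,"travel":[0.2,0.1,15.5],"angular":[0,0.3,0]}]'
```

```text
clock: 20.6
eef_pos: [557.6, 73.7, 107.0]
tool_rot: [3.139, -0.0, 2.22]
force: [0.8, -0.3, -1.5]
width: 46.8
```

```bash
python3 -m creep '[{"hand":0,"travel":[0,0,0.1],"angular":[0,0,0]},{"hand":0,"travel":[0,0,0.2],"angular":[0,0,0]},{"hand":0,"travel":[0,0,0.3],"angular":[0,0,0]},{"hand":0,"travel":[0,0,0.4],"angular":[0,0,0]},{"hand":0,"travel":[0,0,0.4],"angular":[0,0,0]}]'
```

```text
clock: 21.1
eef_pos: [557.7, 73.8, 103.5]
tool_rot: [3.138, 0.0, 2.22]
force: [-0.2, -1.2, 3.5]
width: 46.9
```

```bash
python3 -m creep '[{"hand":0.6,"travel":[0,0,0],"angular":[0,0,0]},{"hand":0.7,"travel":[0,0,0],"angular":[0,0,0]},{"hand":0.8,"travel":[0,0,0],"angular":[0,0,0]},{"hand":0.8,"travel":[0,0,0],"angular":[0,0,0]},{"hand":0.8,"travel":[0,0,0],"angular":[0,0,0]},{"hand":0.8,"travel":[0,0,-1],"angular":[0,0,0]},{"hand":0.8,"travel":[0,0,-3],"angular":[0,0,0]},{"hand":0.8,"travel":[0,0,-6],"angular":[0,0,0]},{"hand":0.8,"travel":[0,0,-10],"angular":[0,0,0]},{"hand":0.8,"travel":[0,0,-14],"angular":[0,0,0]},{"hand":0.8,"travel":[0,0,-16],"angular":[0,0,0]},{"hand":0.8,"travel":[0,0,-16],"angular":[0,0,0]}]'; python3 goal.py 468.5 -331 200 82 468.5 -331 200 172.2
```

```text
clock: 22.3
eef_pos: [559.3, 73.9, 267.7]
tool_rot: [3.131, 0.004, 2.22]
force: [0.5, 0.4, 0.7]
width: 68.1
travel [-26.73, -31.79, 6.54] angular [0.6, -0.0, 45.2]
travel [-26.73, -31.79, 6.54] angular [0.5, 0.4, -45.0]
clock 22.3 pos [559.3  73.9 267.7] rot [179.4   0.2 127.2] F [0.5 0.4 0.7] T [-0.01 -0.02  0.04] w 68.1 q [-0.08  0.48 -0.14  1.75  0.08  0.91  1.96]
```

```bash
python3 -m creep '[{"hand":1,"travel":[-1,-1.2,0],"angular":[0,0,8]},{"hand":1,"travel":[-2.6,-3.1,0],"angular":[0,0,16]},{"hand":1,"travel":[-4.2,-5,0],"angular":[0,0,24]},{"hand":1,"travel":[-6,-7.1,0],"angular":[0,0,32]},{"hand":1,"travel":[-7.8,-9.3,0],"angular":[0,0,40]},{"hand":1,"travel":[-9.6,-11.4,0],"angular":[0,0,48]},{"hand":1,"travel":[-11.4,-13.6,0],"angular":[0,0,56]},{"hand":1,"travel":[-13.2,-15.7,0],"angular":[0,0,64]},{"hand":1,"travel":[-15,-17.8,0],"angular":[0,0,72]},{"hand":1,"travel":[-16.8,-20,0],"angular":[0,0,80]},{"hand":1,"travel":[-18.6,-22.1,1],"angular":[0,0,88]},{"hand":1,"travel":[-20.4,-24.3,2],"angular":[0,0,96]},{"hand":1,"travel":[-22.2,-26.4,3],"angular":[0,0,104]},{"hand":1,"travel":[-24,-28.5,4],"angular":[0,0,112]},{"hand":1,"travel":[-25.6,-30.4,5],"angular":[0,0,120]},{"hand":1,"travel":[-26.7,-31.8,6],"angular":[0,0,128]},{"hand":1,"travel":[-26.7,-31.8,6.5],"angular":[0,0,135]},{"hand":1,"travel":[-26.7,-31.8,6.5],"angular":[0,0,135]},{"hand":1,"travel":[-26.7,-31.8,6.5],"angular":[0,0,135]}]'; python3 goal.py 468.5 -331 74 -7.8;  python3 - <<'E'
from look import *
D={c:snap(c) for c in('top','side')}
for c in D:
    for n in('canister','tin','flask','crate','packed'): print(c,n,[(np.round(x['at']).tolist(),round(x['confidence'],2)) for x in ctrl.spot_point(c,n)])
b=D['top']['frame'][180:340,230:500]; a=D['side']['frame'][170:450,230:500]
m=np.vstack([b,a])
cv2.imwrite('pics/g5.png',np.clip(cv2.resize(m,None,fx=1.36,fy=1.36,interpolation=cv2.INTER_CUBIC).astype(float)*1.5,0,255).astype(np.uint8)[...,::-1])
E
```

```text
clock: 24.2
eef_pos: [468.1, -330.1, 199.9]
tool_rot: [-3.136, -0.008, -0.132]
force: [-0.1, -0.3, 0.3]
width: 85.1
travel [-0.05, 0.15, 12.58] angular [-0.3, -0.5, 0.2]
clock 24.2 pos [ 468.1 -330.1  199.9] rot [-179.7   -0.5   -7.6] F [-0.1 -0.3  0.3] T [ 0.01 -0.01 -0.04] w 85.1 q [ 0.27  0.62  0.48  1.8  -0.39  0.81  0.81]
top canister [([555.0, 74.0, 9.0], 0.76)]
top tin [([468.0, -333.0, 6.0], 0.67)]
top flask [([492.0, 28.0, 6.0], 0.89), ([528.0, -320.0, 0.0], 0.62)]
top crate [([548.0, 16.0, 2.0], 0.91), ([318.0, 149.0, -3.0], 0.58)]
top packed [([546.0, -46.0, 7.0], 0.96)]
side canister [([558.0, 71.0, 10.0], 0.57)]
side tin [([469.0, -335.0, 4.0], 0.9)]
side flask [([496.0, 27.0, 11.0], 0.83)]
side crate [([553.0, 10.0, 1.0], 0.95), ([317.0, 156.0, -1.0], 0.58)]
side packed [([546.0, -42.0, 14.0], 0.77), ([532.0, -326.0, -3.0], 0.65)]
```

View pics/g5.png

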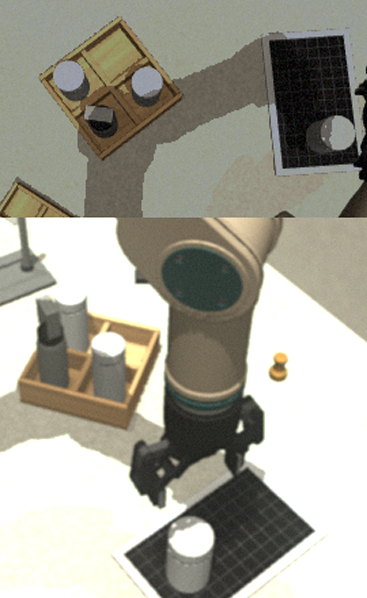

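The canister stands upright in the left cell, and the empty cell is at the top right of the crop. Now I'll grip the tin.

```bash
python3 -m creep '[{"hand":1,"travel":[0,0.2,3],"angular":[-0.3,-0.5,0]},{"hand":1,"travel":[0,0.2,6],"angular":[-0.3,-0.5,0]},{"hand":1,"travel":[0,0.2,9],"angular":[-0.3,-0.5,0]},{"hand":1,"travel":[0,0.2,11.5],"angular":[-0.3,-0.5,0]},{"hand":1,"travel":[0,0.2,12.7],"angular":[-0.3,-0.5,0]},{"hand":1,"travel":[0,0.2,12.7],"angular":[-0.3,-0.5,0]},{"hand":0.75,"travel":[0,0.2,12.7],"angular":[-0.3,-0.5,0]},{"hand":0.7,"travel":[0,0.2,12.7],"angular":[-0.3,-0.5,0]},{"hand":0.65,"travel":[0,0.2,12.7],"angular":[-0.3,-0.5,0]},{"hand":0.6,"travel":[0,0.2,12.7],"angular":[-0.3,-0.5,0]},{"hand":0.4,"travel":[0,0.2,12.7],"angular":[-0.3,-0.5,0]},{"hand":0,"travel":[0,0.2,12.7],"angular":[-0.3,-0.5,0]},{"hand":0,"travel":[0,0.2,12.7],"angular":[-0.3,-0.5,0]},{"hand":0,"travel":[0,0.2,12.7],"angular":[-0.3,-0.5,0]},{"hand":0,"travel":[0,0.2,12.7],"angular":[-0.3,-0.5,0]}]'; python3 goal.py
```

```text
clock: 26.3
eef_pos: [469.1, -332.9, 74.9]
tool_rot: [3.141, -0.002, -0.136]
force: [-2.6, -0.2, 7.5]
width: 52.9
clock 26.3 pos [ 469.1 -332.9   74.9] rot [ 1.799e+02 -1.000e-01 -7.800e+00] F [-2.6 -0.2  7.5] T [0.24 0.55 0.02] w 52.9 q [ 0.34  0.8   0.36  1.87 -0.5   0.56  0.9 ]
```

```bash
python3 -m creep '[{"hand":0,"travel":[0,0,-0.5],"angular":[0,0,0]},{"hand":0,"travel":[0,0,-2],"angular":[0,0,0]},{"hand":0,"travel":[0,0,-4.5],"angular":[0,0,0]},{"hand":0,"travel":[0,0,-7.5],"angular":[0,0,0]},{"hand":0,"travel":[0,0,-10.5],"angular":[0,0,0]},{"hand":0,"travel":[0,0,-13.5],"angular":[0,0,0]},{"hand":0,"travel":[0,0,-16],"angular":[0,0,0]},{"hand":0,"travel":[0,0,-17.3],"angular":[0,0,0]},{"hand":0,"travel":[0,0,-17.3],"angular":[0,0,0]}]'; python3 goal.py 605.7 8.8 250 -7.8
```

```text
clock: 27.2
eef_pos: [469.6, -333.3, 250.1]
tool_rot: [3.139, -0.006, -0.136]
force: [-0.3, 0.3, -2.2]
width: 52.8
travel [8.85, -35.73, -0.03] angular [0.2, -0.3, 0.0]
clock 27.2 pos [ 469.6 -333.3  250.1] rot [179.8  -0.3  -7.8] F [-0.3  0.3 -2.2] T [-0.02 -0.01 -0.02] w 52.8 q [ 0.23  0.57  0.53  1.75 -0.35  0.92  0.77]
```

```bash
python3 -m creep '[{"hand":0,"travel":[0.2,-0.8,0],"angular":[0,0,0]},{"hand":0,"travel":[0.5,-2.1,0],"angular":[0,0,0]},{"hand":0,"travel":[1.1,-4.3,0],"angular":[0,0,0]},{"hand":0,"travel":[1.7,-6.8,0],"angular":[0,0,0]},{"hand":0,"travel":[2.3,-9.3,0],"angular":[0,0,0]},{"hand":0,"travel":[2.9,-11.8,0],"angular":[0,0,0]},{"hand":0,"travel":[3.5,-14.3,0],"angular":[0,0,0]},{"hand":0,"travel":[4.2,-16.8,0],"angular":[0,0,0]},{"hand":0,"travel":[4.8,-19.3,0],"angular":[0,0,0]},{"hand":0,"travel":[5.4,-21.8,0],"angular":[0,0,0]},{"hand":0,"travel":[6,-24.3,0],"angular":[0,0,0]},{"hand":0,"travel":[6.6,-26.8,0],"angular":[0,0,0]},{"hand":0,"travel":[7.3,-29.3,0],"angular":[0,0,0]},{"hand":0,"travel":[7.9,-31.8,0],"angular":[0,0,0]},{"hand":0,"travel":[8.4,-33.8,0],"angular":[0,0,0]},{"hand":0,"travel":[8.7,-35.1,0],"angular":[0,0,0]},{"hand":0,"travel":[8.8,-35.7,0],"angular":[0,0,0]},{"hand":0,"travel":[8.8,-35.7,0],"angular":[0,0,0]},{"hand":0,"travel":[8.8,-35.7,0],"angular":[0,0,0]}]'; python3 goal.py 605.7 8.8 78 -7.8; python3 - <<'E'
from look import *
D={c:snap(c) for c in('top','side')}
for c in D:
    for n in('tin','crate','packed'): print(c,n,[(np.round(x['at']).tolist(),round(x['confidence'],2)) for x in ctrl.spot_point(c,n)])
b=D['top']['frame'][180:310,230:400]; a=D['side']['frame'][170:330,230:400]
m=np.vstack([b,a])
cv2.imwrite('pics/g6.png',np.clip(cv2.resize(m,None,fx=2,fy=2,interpolation=cv2.INTER_CUBIC).astype(float)*1.5,0,255).astype(np.uint8)[...,::-1])
E
```

```text
clock: 29.1
eef_pos: [604.7, 7.3, 249.5]
tool_rot: [3.138, -0.005, -0.137]
force: [-0.1, -0.5, -1.3]
width: 52.7
travel [-0.01, -0.23, 17.15] angular [0.2, -0.3, -0.1]
clock 29.1 pos [604.7   7.3 249.5] rot [179.8  -0.3  -7.9] F [-0.1 -0.5 -1.3] T [-0.01 -0.01 -0.  ] w 52.7 q [-0.39  0.61  0.55  1.67 -0.37  0.96  0.15]
top tin [([604.0, 4.0, 175.0], 0.67)]
top crate [([317.0, 148.0, 2.0], 0.62)]
top packed [([548.0, -42.0, 7.0], 0.94)]
side tin [([609.0, 6.0, 180.0], 0.98)]
side crate [([549.0, 14.0, -2.0], 0.72), ([316.0, 154.0, -6.0], 0.68)]
side packed [([545.0, -44.0, 10.0], 0.96), ([557.0, 75.0, 9.0], 0.34)]
```

View pics/g6.png

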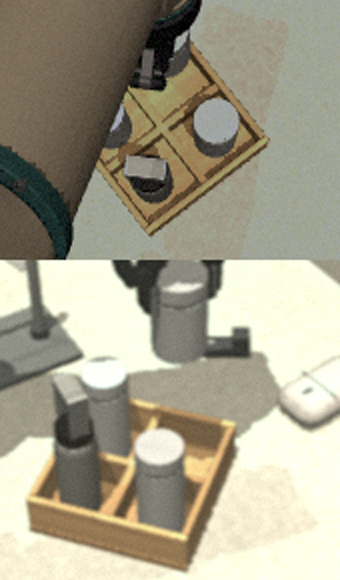

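The tin is upright over the empty cell. I'll lower it.

```bash
python3 -m creep '[{"hand":0,"travel":[0,-0.2,0.8],"angular":[0.2,-0.3,0]},{"hand":0,"travel":[0,-0.2,2.5],"angular":[0.2,-0.3,0]},{"hand":0,"travel":[0,-0.2,4.5],"angular":[0.2,-0.3,0]},{"hand":0,"travel":[0,-0.2,6.5],"angular":[0.2,-0.3,0]},{"hand":0,"travel":[0,-0.2,8.5],"angular":[0.2,-0.3,0]},{"hand":0,"travel":[0,-0.2,10.5],"angular":[0.2,-0.3,0]},{"hand":0,"travel":[0,-0.2,12.3],"angular":[0.2,-0.3,0]},{"hand":0,"travel":[0,-0.2,14],"angular":[0.2,-0.3,0]},{"hand":0,"travel":[0,-0.2,15.4],"angular":[0.2,-0.3,0]},{"hand":0,"travel":[0,-0.2,16.2],"angular":[0.2,-0.3,0]},{"hand":0,"travel":[0,-0.2,16.7],"angular":[0.2,-0.3,0]},{"hand":0,"travel":[0,-0.2,16.9],"angular":[0.2,-0.3,0]},{"hand":0,"travel":[0,-0.2,16.9],"angular":[0.2,-0.3,0]}]'
```

```text
clock: 30.8
eef_pos: [606.6, 9.5, 81.0]
tool_rot: [-3.141, -0.001, -0.136]
force: [1.1, 0.3, -1.8]
width: 52.7
```

```bash
python3 -m creep '[{"hand":0,"travel":[0,0,0.1],"angular":[0,0,0]},{"hand":0,"travel":[0,0,0.2],"angular":[0,0,0]},{"hand":0,"travel":[0,0,0.3],"angular":[0,0,0]},{"hand":0,"travel":[0,0,0.4],"angular":[0,0,0]},{"hand":0,"travel":[0,0,0.45],"angular":[0,0,0]},{"hand":0,"travel":[0,0,0.45],"angular":[0,0,0]}]'
```

```text
clock: 31.4
eef_pos: [606.7, 9.5, 76.9]
tool_rot: [-3.14, -0.002, -0.137]
force: [-0.8, 0.6, 3.1]
width: 52.9
```

```bash
python3 -m creep '[{"hand":0.65,"travel":[0,0,0],"angular":[0,0,0]},{"hand":0.75,"travel":[0,0,0],"angular":[0,0,0]},{"hand":0.85,"travel":[0,0,0],"angular":[0,0,0]},{"hand":0.85,"travel":[0,0,0],"angular":[0,0,0]},{"hand":0.85,"travel":[0,0,0],"angular":[0,0,0]},{"hand":0.85,"travel":[0,0,-1],"angular":[0,0,0]},{"hand":0.85,"travel":[0,0,-3],"angular":[0,0,0]},{"hand":0.85,"travel":[0,0,-6],"angular":[0,0,0]},{"hand":0.85,"travel":[0,0,-10],"angular":[0,0,0]},{"hand":0.85,"travel":[0,0,-14],"angular":[0,0,0]},{"hand":0.85,"travel":[0,0,-18],"angular":[0,0,0]},{"hand":0.85,"travel":[0,0,-19],"angular":[0,0,0]},{"hand":0.85,"travel":[0,0,-19],"angular":[0,0,0]}]'; python3 goal.py 500 -250 267 -7.8
```

```text
clock: 32.7
eef_pos: [607.4, 9.2, 269.4]
tool_rot: [-3.139, -0.006, -0.136]
force: [-0.3, 0.7, -0.2]
width: 73.1
travel [-7.11, 27.14, 0.13] angular [-0.1, -0.3, -0.0]
clock 32.7 pos [607.4   9.2 269.4] rot [-179.9   -0.3   -7.8] F [-0.3  0.7 -0.2] T [-0.04 -0.01 -0.02] w 73.1 q [-0.4   0.6   0.56  1.64 -0.36  1.01  0.14]
```

Next I'll move aside to clear the view and check.

```bash
python3 -m creep '[{"hand":0.85,"travel":[-1,3,0],"angular":[0,0,0]},{"hand":0.85,"travel":[-2,7,0],"angular":[0,0,0]},{"hand":0.85,"travel":[-3,11,0],"angular":[0,0,0]},{"hand":0.85,"travel":[-4,15,0],"angular":[0,0,0]},{"hand":0.85,"travel":[-5,19,0],"angular":[0,0,0]},{"hand":0.85,"travel":[-6,23,0],"angular":[0,0,0]},{"hand":0.85,"travel":[-7,27,0],"angular":[0,0,0]},{"hand":0.85,"travel":[-7,27,0],"angular":[0,0,0]},{"hand":0.85,"travel":[-7,27,0],"angular":[0,0,0]}]'; python3 - <<'E'
from look import *
D={c:snap(c) for c in('top','side')}
for c in D:
    for n in('tin','canister','flask','crate','packed','mouse','jaw','gauge'): print(c,n,[(np.round(x['at']).tolist(),round(x['confidence'],2)) for x in ctrl.spot_point(c,n)])
m=mask('top','crate',[550,16,25],D['top']); print(fit([(D['top'],m)],lambda x:box(x[0],x[1],x[2]/30,168,168,0,50),[550,15,21],[8,8,3]))
b=D['top']['frame'][120:310,230:400]; a=D['side']['frame'][170:330,230:400]
cv2.imwrite('pics/g7.png',np.clip(cv2.resize(np.vstack([b,a]),None,fx=1.7,fy=1.7,interpolation=cv2.INTER_CUBIC).astype(float)*1.5,0,255).astype(np.uint8)[...,::-1])
E
```

```text
clock: 33.6
eef_pos: [499.9, -249.2, 266.9]
tool_rot: [-3.138, -0.003, -0.139]
force: [0.5, 0.3, 0.0]
width: 72.9
top tin [([606.0, 8.0, 5.0], 0.88)]
top canister [([557.0, 76.0, 10.0], 0.91), ([546.0, -43.0, 8.0], 0.32)]
top flask [([494.0, 28.0, 10.0], 0.89)]
top crate [([549.0, 18.0, 5.0], 0.73), ([320.0, 146.0, 0.0], 0.6)]
top packed [([549.0, -42.0, 8.0], 0.66)]
top mouse [([797.0, 8.0, 0.0], 0.89)]
top jaw [([755.0, 144.0, 3.0], 0.9), ([492.0, 27.0, 156.0], 0.38)]
top gauge [([781.0, -147.0, 2.0], 0.46)]
side tin []
side canister [([557.0, 76.0, 10.0], 0.59)]
side flask [([495.0, 25.0, 11.0], 0.69)]
side crate [([548.0, 14.0, 2.0], 0.69), ([319.0, 156.0, -5.0], 0.67)]
side packed [([543.0, -41.0, 11.0], 0.94)]
side mouse [([795.0, 9.0, -3.0], 0.54)]
side jaw [([761.0, 140.0, 1.0], 0.53)]
side gauge [([784.0, -145.0, 0.0], 0.6)]
(array([549.89053728,  16.54441602,  19.35686801]), np.float64(0.014474191163454275))
```

View pics/g7.png

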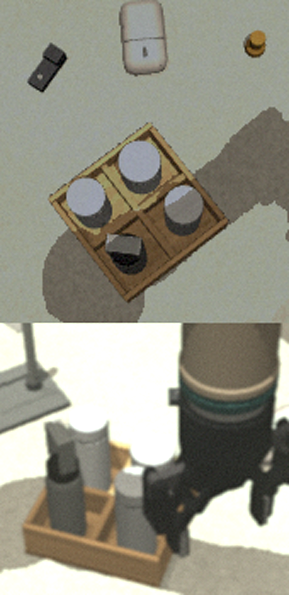

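All four stand upright, each in its own cell: flask (125,252), canister (88,202), tin (140,165) and packed canister (183,210). The crate hasn't moved.

```bash
python3 -c "
from cell import ctrl
print(ctrl.finish_job())"
```

```text
the job is handed in; nothing more can be done
None
```

The order is packed and handed in at about 34 s on the robot's clock. I lifted the flask off its hook, then picked the canister and the tin from the plate. Each was lowered until the wrist force showed contact, then released in its own cell of the larger crate.

- **Items:** In the last top picture all three stand upright in separate cells, within about 5 mm of the cell centres.
- **Crate:** The fitted crate pose is within 1 mm and 0.3° of where it started.
- **Left alone:** The packed canister, mouse, jaw and gauge stayed put, within the networks' accuracy.
- **Forces:** Wrist force read no more than about 8 N at the end of each move; I did not log it in between.
- **Missed check:** In the last side picture the gripper partly hid the tin and the network did not report it, so its final check rests on the top picture alone.
- **Grip force:** The flask was carried at the gripper's fixed 60 N, since the advised 80 N could not be set. It showed no visible tilt.

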